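Close the tumbling barrel snugly

ROBOT

A 6-joint arm with a two-finger parallel gripper is mounted at the origin on a cart in front of the work surface, level with it; the furniture and walls round the work are solid. World frame = base frame: x ahead of the robot, y to its left, z up, the work surface at z = 0. Lengths are in m, angles in rad, forces in N, time in s.
With the tool pointing down it reaches from about 0.3 to 0.875 m from the base axis. Payload 6.4 kg.
Tool frame: the origin (TCP) lies between the finger pads; the fingertips stand 25 mm ahead of it and the grasp point (between the pads) lies 6 mm ahead of it; z points along the fingers, y is the line along which they close (so a half turn about z gives the same grasp; the last joint's range is limited). The gripper opens to 85 mm and grips with 20 to 120 N. Pads are 22 mm wide; open, the fingers measure 114 mm over their backs; the gripper's body (76 mm by 85 mm) begins 54 mm behind the grasp point. The pads swing forward as they close: fully open they stand 13 mm farther back than shut.
Start: joints at [-1.555, 0.181, 1.607, -0, 1.354, -0.206], TCP at [0.127, -0.561, 0.256] pointing down, gripper open.
Joint ranges: [-2.99, 2.99], [-0.89, 2.07], [0.3, 2.58], [-1.14, 4.28], [0, 2.63], [-3.12, 3.12]. Speed limits (rad/s): [2.57, 2.57, 3.01, 3.14, 3.14, 3.14].

INTERFACE

Orientations are given as a unit quaternion [w, x, y, z].
In Python, from bench import ctrl gives the robot as it stands.
- The arm moves only by the tool servo_tool, never from a script. Its argument "series" is text: rows parted by semicolons, each of 7 numbers parted by spaces: the gripper command: -1 is fully open, 1 is shut, values between are in proportion, then the shift along the tool's x, y, z in m, then the turn, a rotation vector about the tool's x, y, z in degrees. A call has 1 to 12 rows; each row is the pose to reach, as a shift and turn from the pose commanded when the call began, along the tool's axes at that moment; what a row does not reach only later rows make up. A row lasts 1/12 s, in which the tool goes at most 41.7 mm and 7.16 degrees, less where a joint would pass 70% of its speed; a pose out of reach is approached as far as the arm can. A call with a gripper value outside its range is refused whole. The fingers move at their own pace and stop on an object; the grip force is fixed at half the most. Time passes only in rows, so rows that repeat a pose let the fingers close. It gives the time, the measured TCP pose, the force, the opening and the grip force at its end, in the units of the state.
- ctrl.get_obs(): the state, without advancing time (a new reading comes with each control period).
- ctrl.camera(name): name is "side" or "top"; returns a dict with "img" (384x512x3 uint8, red, green, blue), "z_map" (384x512 float32, m along the optical axis (not along the pixel's ray), 0 where there is no reading), "fovy" (degrees; the focal length in pixels is half the picture's height over the tangent of half this angle, whatever the lens; pixels are square), "cx", "cy" (the principal point, pixels), "extrinsics" (4x4, takes a point from camera to world coordinates). Camera axes: x right, y down, z forward; pixel columns grow to the right and rows downward; lengths in m; the calibration is good to about 2 mm. A picture is of the moment at which its call begins.
- ctrl.hand_in(): hands the job in; it is judged then, once.
The state is a dict: "time_s": time; "q": joint angles; "dq": joint speeds; "joint_efforts": joint torques, N m; "eef_pos": TCP position; "eef_rot": TCP orientation; "wrist_force": force on the tool from outside, world axes, zero at the start; "torque": the same for the moment, N m; "opening": opening from 0.0 (shut) to 1.0 (fully open); "grasp_force": force on a finger pad.
Only numpy, scipy, OpenCV 4.12 (cv2) and the standard library are available. Lean on these libraries where they do the work, as an engineer would, in place of code of your own. Each camera call takes 0.05 s, during which the arm holds its last target. There are 200 camera calls.

TASK

Put the black screw lid on the neck of the tumbling barrel and turn it clockwise until it has drawn down on the gasket and is just snug, without overtightening it. Let go of it, and leave the things around where they stand.

Things in the scene. Friction and masses are not known exactly. Their poses are not given: they have to be found in the camera images.
- lid: loose round black screw lid lying mouth down on the bench, 58 mm across, 30 mm high, 0.14 kg. Origin: centre of its mouth (underside), z up through the closed top. Hollow from below, 24 mm deep, 51 mm inside. Its ribbed side, gripped across, is a ring (28 mm high) that turns the lid through a torsion spring, 12 N m per rad, so the turning effort can be felt at rest too; let go, only the ring springs back.
- lid_top (a point): centre of the lid's top, 30 mm above the lid's origin. Inside the lid, 3.5 mm above the mouth, three inward lugs (round bars 4 mm thick, tips 19 mm from the axis) sit at 0, 120 and 240 degrees from the lid's x axis; three short steel ridges on the top, pointing outward, stand right above them.
- barrel: small aluminium tumbling barrel bolted upright to the bench (does not move), body 68 mm across on a flange 92 mm across, shoulder 56 mm high. Origin: centre of the underside, z up. Ribs on its shoulder and side at 0, 120 and 240 degrees from its x axis mark the gaps in the thread.
- neck: neck of the barrel, fixed to it, same origin and axes: 35 mm across, rim 82 mm above the origin. Three ledges (48 mm across, tops 77.5 mm above the origin with rounded outer edges, undersides falling 8.9 mm clockwise over 70 degrees) leave 50 degree gaps centred at 0, 120, 240 degrees from x. The lugs go down through the gaps (within 15 degrees of their middle, 1.3 mm play sideways).
- mouth (a point): on the barrel's axis, 88 mm above its origin: usual top of the springy rubber gasket (30 N/mm) on the rim; gaskets differ by up to 1.9 mm either way. With the lugs through the gaps the lid rests on it, its origin about 24 mm below this point; with lugs or mouth still standing on the ledges it rests about 12 mm higher.
- gap_rib (a point): top of the shoulder rib on the barrel's x axis, 29.5 mm out, 58 mm up. From mid-gap the lid turns clockwise (from above) freely for 25 to 65 degrees, it differs; then the lugs draw it down 0.13 mm a degree and resistance rises within 10 to 18 degrees to snug: 0.6 to 0.85 N m. Over 0.95 N m is overtight. It then stays as tight as it was left. A stop ends the thread at about 85 degrees.
- brass_tube: short brass tube, 28 mm across and high, bystander; origin at the centre of its underside
- beeswax: wax block 32x46x21 mm, bystander; origin at the centre of its underside
- small_tumbler: small glass tumbler 41 mm across, 47 mm high, bystander; origin at the centre of its underside
Things that resemble listed ones, but are neither listed nor needed, are in the scene too. What is shaped like the lid but blue or yellow is not meant.

How it is judged:
On the way:
1. the lid is down over the neck with its lugs through the gaps, not yet tight (horizontal distance between lid and barrel below 0.003 m and angle between lid's own z axis and vertical below 0.07 rad and z of lid in the frame of barrel below 0.0675 m and contact force between lid and neck below 16 N), for 0.1 s.
At the end, for the whole second after the job is handed in: The lid sits level (within 4 degrees) and centred (3 mm) on the neck, its mouth less than 67.5 mm above the barrel's underside, released and at rest, and its lugs pull on the thread with 16 to 38 N (horizontal distance between lid and barrel below 0.003 m and angle between lid's own z axis and vertical below 0.07 rad and z of lid in the frame of barrel below 0.0675 m and contact force between lid and neck between 16 and 38 N and linear speed of lid below 0.01 m/s and angular speed of lid below 0.1 rad/s and contact force between lid and the fingers below 0.1 N); the robot touches nothing.
It fails at once if the lid is overtightened or jammed: more than 46 N between lid and thread (contact force between lid and neck above 46 N).
It fails at once if the brass tube is shoved aside (distance of brass_tube from where it was at the start of the episode above 0.02 m).
It fails at once if the beeswax is shoved aside (distance of beeswax from where it was at the start of the episode above 0.02 m).
It fails at once if the small tumbler is shoved aside (distance of small_tumbler from where it was at the start of the episode above 0.02 m).
It also fails if it takes over 61 s, if anything falls off the work surface, if the arm or the gripper's body presses on something with over 40 N, if the wrist force passes 120 N, or if a joint passes its speed limit or range.

## Working session

There is one attempt and no reset: what is moved stays moved. The work goes in short steps, Python scripts to look and compute and a tool call to move; the robot and the scene stay as the last step left them, time stands still between calls to the robot, and variables do not carry over. Pictures are saved under pics/ and viewed, at most 10 in all, crops included, and the job is handed in when it is done.

Besides the shell and the picture viewer there is one more tool, called after "Call:" in YAML: its name, and indented under it one key for each argument. servo_tool: Moves the arm, as the interface text tells. Its arguments: {"type":"object","properties":{"series":{"type":"string"}},"required":["series"]}

```bash
mkdir -p pics; ls
cat > h.py <<'E'
import numpy as np, cv2
from bench import ctrl
def cam(n,save=None):
    c=ctrl.camera(n)
    if save: cv2.imwrite(f'pics/{save}.png',c['img'][:,:,::-1])
    return c
def K(c): return c['img'].shape[0]/2/np.tan(np.radians(c['fovy'])/2)
def ray(c,u,v):
    d=np.array([(u-c['cx'])/K(c),(v-c['cy'])/K(c),1.]);E=np.array(c['extrinsics']);return E[:3,3],E[:3,:3]@d
def on_z(c,u,v,z):
    o,d=ray(c,u,v);return o+d*(z-o[2])/d[2]
def depth_pt(c,u,v):
    o,d=ray(c,u,v);return o+d*c['z_map'][int(round(v)),int(round(u))]
def cloud(c):
    h,w=c['z_map'].shape;u,v=np.meshgrid(np.arange(w),np.arange(h));f=K(c)
    d=np.stack([(u-c['cx'])/f,(v-c['cy'])/f,np.ones_like(u)],-1)*c['z_map'][...,None]
    E=np.array(c['extrinsics']);return d@E[:3,:3].T+E[:3,3]
E
python3 - <<'E'
from h import *
a=cam('top','top0');b=cam('side','side0')
for c in(a,b):print(c['fovy'],c['cx'],c['cy'],np.round(c['extrinsics'],3).tolist(),(c['z_map']==0).mean())
import pickle;pickle.dump((a,b),open('c0.pkl','wb'))
print(ctrl.get_obs())
E
```

```text
pics
45.586501599476804 254.62849599164497 185.7031085997124 [[-0.011, -0.986, 0.166, 0.416], [-1.0, 0.011, -0.001, 0.107], [-0.001, -0.166, -0.986, 1.06], [0.0, 0.0, 0.0, 1.0]] 0.0038503011067708335
51.05803781455236 261.0663923668074 197.31750685303425 [[0.996, -0.032, 0.082, 0.519], [-0.088, -0.414, 0.906, -0.671], [0.005, -0.91, -0.416, 0.456], [0.0, 0.0, 0.0, 1.0]] 0.003911336263020833
{'time_s': 0.1, 'q': array([-1.55530661e+00,  1.81472279e-01,  1.60785588e+00, -1.46718495e-05,
        1.35382816e+00, -2.06308088e-01]), 'dq': array([-6.63014657e-04, -1.12975629e-03, -3.30636810e-03,  1.00349721e-04,
       -8.85782587e-05,  1.14938583e-03]), 'joint_efforts': array([ 3.15623074e-04, -4.45878339e+01, -3.52236807e+01, -3.22547530e-04,
        4.21422141e-03,  1.35781144e-05]), 'eef_pos': array([ 0.126492  , -0.56046126,  0.25549631]), 'eef_rot': array([-7.78957737e-04,  9.93856537e-01,  1.10673268e-01,  6.73506361e-05]), 'wrist_force': array([0.49044289, 0.24705509, 0.30232736]), 'torque': array([-0.04323003,  0.00519988, -0.00763648]), 'grasp_force': 0.0, 'opening': 0.9995484127862195}
```

View pics/top0.png

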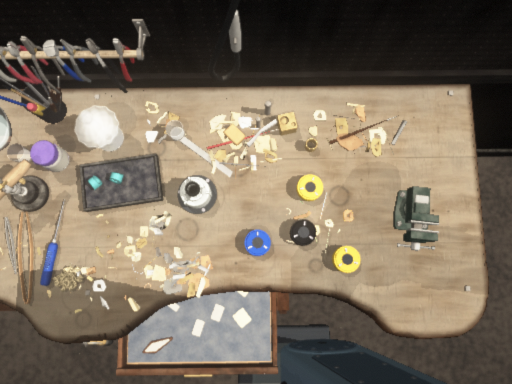

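View pics/side0.png

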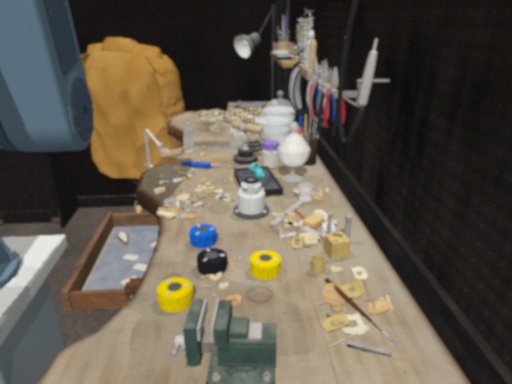

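The top view shows the black lid at about (303,233) and the barrel at (197,193). There's a blue lid at (258,242) and yellow ones at (311,187) and (347,259). The side view shows the black lid at (212,262) and the barrel at (251,200).

Run:
```python
from h import *;import pickle
a,b=pickle.load(open('c0.pkl','rb'))
A=cv2.resize(a['img'][150:290,160:360],None,fx=4,fy=4,interpolation=cv2.INTER_CUBIC)
cv2.imwrite('pics/topcrop.png',A[:,:,::-1])
P=cloud(a)
# lid & barrel from cloud: height layers
for n,(u,v),zl in(('lid',(303,233),(.02,.045)),('barrelrim',(197,193),(.07,.1)),('barrelbody',(197,193),(.045,.066))):
    s=P[v-25:v+25,u-25:u+25].reshape(-1,3);m=(s[:,2]>zl[0])&(s[:,2]<zl[1])&(np.hypot(*(s[:,:2]-depth_pt(a,u,v)[:2]).T)<.05)
    q=s[m];(cc,r)=cv2.minEnclosingCircle(q[:,:2].astype(np.float32));print(n,m.sum(),q.mean(0).round(4),np.median(q[:,2]).round(4),np.round(cc,4),round(r,4))
    Q=cloud(b).reshape(-1,3);m=(Q[:,2]>zl[0])&(Q[:,2]<zl[1])&(np.hypot(*(Q[:,:2]-q.mean(0)[:2]).T)<.05);q=Q[m];(cc,r)=cv2.minEnclosingCircle(q[:,:2].astype(np.float32));print('  side',m.sum(),q.mean(0).round(4),q[:,2].max().round(4),np.round(cc,4),round(r,4))
```

```text
lid 535 [ 0.4833 -0.0011  0.0305] 0.0306 [ 0.4831 -0.0014] 0.0295
  side 493 [ 0.4849 -0.0099  0.0287] 0.0325 [ 0.484  -0.0033] 0.0308
barrelrim 268 [0.5742 0.2402 0.0823] 0.0799 [0.5759 0.2416] 0.0246
  side 171 [0.5763 0.2297 0.0803] 0.0913 [0.5763 0.2347] 0.0232
barrelbody 410 [0.5716 0.2382 0.0553] 0.055 [0.5752 0.2412] 0.0353
  side 266 [0.5756 0.2236 0.0542] 0.066 [0.576  0.2372] 0.0345
```

View pics/topcrop.png

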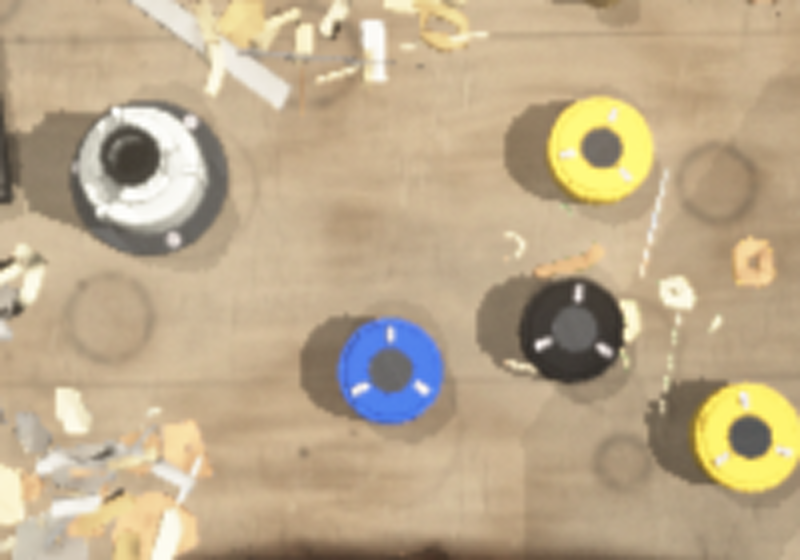

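The crop shows the black lid's ridges at about (578,293), (543,344) and (603,350). The barrel has faint shoulder ribs and three flange bolts. Next I'll measure the ridge and rib angles and check what stands nearby, including whether the dark rings are glass.

Run:
```python
from h import *;import pickle
a,b=pickle.load(open('c0.pkl','rb'))
P=cloud(a);Q=cloud(b)
for c,p,t in((a,P,'top'),(b,Q,'side')):
    m=((p[...,2]>.012)&(p[...,2]<.2)&(p[...,0]>.3)&(p[...,0]<.75)&(p[...,1]>-.25)&(p[...,1]<.35)).astype(np.uint8)
    n,l,s,ce=cv2.connectedComponentsWithStats(m)
    for i in range(1,n):
        if s[i,4]>15:
            q=p[l==i];print(t,ce[i].round(),s[i,4],q.min(0).round(3),q.max(0).round(3))
# lid ridges: bright pixels on lid top
v0,u0=233,303;s=a['img'][v0-20:v0+20,u0-20:u0+20].min(2)
hs=P[v0-20:v0+20,u0-20:u0+20]
m=((s>110)&(hs[...,2]>.022)&(np.hypot(hs[...,0]-.483,hs[...,1]+.0013)<.025)).astype(np.uint8)
n,l,st,ce=cv2.connectedComponentsWithStats(m,connectivity=8)
for i in range(1,n):
    if st[i,4]>1:
        w=on_z(a,ce[i][0]+u0-20,ce[i][1]+v0-20,.031);d=w[:2]-[.4832,-.0013];print('ridge',st[i,4],(ce[i]+[u0-20,v0-20]).round(1),w.round(4),np.degrees(np.arctan2(d[1],d[0])).round(1),np.hypot(*d).round(4))
C=np.hstack([cv2.resize(a['img'][168:218,172:222],(400,400),interpolation=cv2.INTER_CUBIC),cv2.resize(b['img'][170:225,223:278],(400,400),interpolation=cv2.INTER_CUBIC)])
cv2.imwrite('pics/barrel.png',C[:,:,::-1])
```

```text
top [258. 121.] 41 [0.734 0.092 0.015] [0.743 0.101 0.066]
top [287. 124.] 281 [0.716 0.008 0.013] [0.749 0.053 0.045]
top [338. 122.] 33 [ 0.736 -0.108  0.012] [ 0.75  -0.086  0.019]
top [174. 129.] 201 [0.703 0.271 0.012] [0.743 0.317 0.05 ]
top [211. 125.] 28 [0.732 0.199 0.012] [0.749 0.213 0.016]
top [233. 134.] 277 [0.69  0.128 0.012] [0.74  0.179 0.026]
top [347. 141.] 220 [ 0.675 -0.157  0.012] [ 0.728 -0.068  0.021]
top [248. 146.] 127 [0.653 0.094 0.012] [0.723 0.142 0.028]
top [271. 143.] 97 [0.676 0.055 0.012] [0.714 0.09  0.022]
top [311. 144.] 75 [ 0.675 -0.04   0.012] [ 0.702 -0.013  0.033]
top [375. 141.] 36 [ 0.687 -0.191  0.012] [ 0.703 -0.169  0.018]
top [220. 144.] 20 [0.688 0.175 0.012] [0.698 0.201 0.018]
top [265. 154.] 20 [0.65  0.074 0.012] [0.68  0.086 0.017]
top [154. 179.] 457 [0.559 0.321 0.012] [0.671 0.35  0.027]
top [309. 187.] 532 [ 0.557 -0.048  0.012] [0.616 0.009 0.036]
top [195. 192.] 800 [0.542 0.206 0.012] [0.614 0.284 0.093]
top [410. 218.] 1240 [ 0.439 -0.25   0.012] [ 0.58  -0.209  0.104]
top [303. 232.] 546 [ 0.454 -0.031  0.013] [0.512 0.02
[... 771 characters left out ...]
7. 295.] 344 [ 0.675 -0.187  0.012] [ 0.742 -0.072  0.018]
side [356. 284.] 45 [ 0.734 -0.105  0.012] [ 0.75  -0.087  0.017]
side [238. 314.] 450 [ 0.496 -0.25   0.067] [ 0.58  -0.221  0.1  ]
side [344. 318.] 45 [ 0.689 -0.19   0.012] [ 0.704 -0.171  0.016]
side [205. 334.] 50 [ 0.478 -0.25   0.053] [ 0.489 -0.231  0.062]
side [179. 338.] 51 [ 0.44 -0.25  0.05] [ 0.453 -0.239  0.057]
side [383. 348.] 17 [ 0.733 -0.25   0.012] [ 0.743 -0.243  0.015]
side [213. 358.] 16 [ 0.488 -0.25   0.012] [ 0.495 -0.239  0.013]
ridge 11 [304.2 222.9] [ 0.5031 -0.0044  0.031 ] -8.9 0.0201
ridge 12 [295.5 235.5] [0.4751 0.0159 0.031 ] 115.3 0.019
ridge 10 [310.5 237. ] [ 0.4714 -0.0177  0.031 ] -125.9 0.0202
```

View pics/barrel.png

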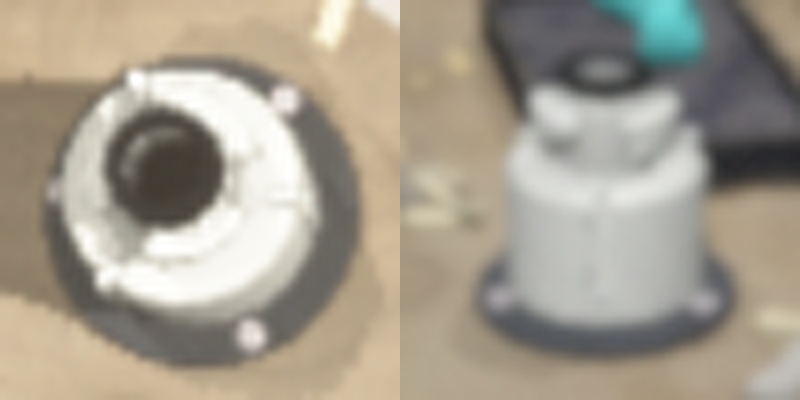

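The left panel shows the shoulder ribs at crop pixels (138,78), (105,282) and (300,200), with the dark gasket ring centred near (165,165). The right panel shows one rib facing the camera at (603,195). I'll turn these into the barrel's centre and yaw.

Run:
```python
from h import *;import pickle
a,b=pickle.load(open('c0.pkl','rb'))
def px(x,y,o=(172,168)): return (x+.5)/8-.5+o[0],(y+.5)/8-.5+o[1]
def circ(p):
    A=np.c_[2*p[:,:2],np.ones(len(p))];x=np.linalg.lstsq(A,(p[:,:2]**2).sum(1),rcond=None)[0];return x[:2],np.sqrt(x[2]+x[:2]@x[:2])
R=np.array([on_z(a,*px(*q),.058) for q in((138,78),(105,282),(300,200))]);c,r=circ(R);print('ribs',R.round(4).tolist(),c.round(4),r)
B=np.array([on_z(a,*px(*q),.01) for q in((287,98),(250,335),(55,190))]);cb,r=circ(B);print('bolts',cb.round(4),r)
g=on_z(a,*px(165,165),.088);print('gasket',g)
for cc in(c,np.array([.5757,.2405])):
    print([np.degrees(np.arctan2(*(q[:2]-cc)[::-1])).round(1) for q in R])
# side: rib on near edge
k=55/400
u,v=223+(603-400+.5)*k-.5,170+195.5*k-.5
print('side rib',on_z(b,u,v,.057))
# side gasket ellipse dark: top centre
u,v=223+(603-400+.5)*k-.5,170+72*k-.5
print('side gasket',on_z(b,u,v,.088))
# triangulate lid top centre: top (ridge mean)/side black blob top
ur,vr=np.mean([[304.2,222.9],[295.5,235.5],[310.5,237]],0)
h=b['img'].max(2);print('lid centre side')
m=((h<70)).astype(np.uint8);m[:,:190]=0;m[:,235:]=0;m[:240]=0;m[280:]=0
print(cv2.boundingRect(m))
from scipy.spatial.transform import Rotation as T
o=ctrl.get_obs();w,x,y,z=o['eef_rot'];M=T.from_quat([x,y,z,w]).as_matrix();print(M.round(3))
```

```text
ribs [[0.6054, 0.2529, 0.058], [0.5482, 0.2613, 0.058], [0.5705, 0.2075, 0.058]] [0.5744 0.2406] 0.03335313970324875
bolts [0.5765 0.2427] 0.041177972901493574
gasket [0.57583744 0.24092649 0.088     ]
[np.float64(21.5), np.float64(141.8), np.float64(-96.7)]
[np.float64(22.6), np.float64(143.0), np.float64(-98.9)]
side rib [0.57323868 0.20609992 0.057     ]
side gasket [0.57547356 0.23798024 0.088     ]
lid centre side
(198, 249, 29, 25)
[[ 0.976  0.22  -0.   ]
 [ 0.22  -0.976  0.002]
 [ 0.    -0.002 -1.   ]]
```

Barrel axis is at about (0.5756, 0.240) with gaps at 22.3° mod 120. The lid is at (0.483, -0.0017) with yaw about -6.5°. I'll grasp with the tool x axis at about 40°, which puts the fingers between the neighbouring lids, and go above the lid first.

Call:
servo_tool:
  series: "-1 0.24 -0.24 0 0 0 -10; -1 0.471 -0.467 0.05 0 0 -27.3; -1 0.471 -0.467 0.05 0 0 -27.3; -1 0.471 -0.467 0.05 0 0 -27.3; -1 0.471 -0.467 0.05 0 0 -27.3; -1 0.471 -0.467 0.05 0 0 -27.3; -1 0.471 -0.467 0.05 0 0 -27.3; -1 0.471 -0.467 0.05 0 0 -27.3; -1 0.471 -0.467 0.05 0 0 -27.3; -1 0.471 -0.467 0.05 0 0 -27.3; -1 0.471 -0.467 0.05 0 0 -27.3; -1 0.471 -0.467 0.05 0 0 -27.3"

```text
time_s: 1.1
eef_pos: [0.3951, -0.1386, 0.2194]
eef_rot: [0.0, 0.94, 0.342, 0.0]
wrist_force: [0.5, -0.6, -0.4]
opening: 1.0
grasp_force: 0.0
```

```bash
cat >> h.py <<'E'
from scipy.spatial.transform import Rotation as T
def st():
    o=ctrl.get_obs();w,x,y,z=o['eef_rot'];M=T.from_quat([x,y,z,w]).as_matrix()
    return o,M,np.degrees(np.arctan2(M[1,0],M[0,0]))
def to(p,yaw=None):
    o,M,ya=st();print('t',round(o['time_s'],2),'tcp',o['eef_pos'].round(4),'yaw',ya.round(2),'tilt',np.degrees(np.arccos(-M[2,2])).round(2),'q6',o['q'][5].round(3),'op',round(o['opening'],3),'gf',round(o['grasp_force'],1),'F',o['wrist_force'].round(2),'T',o['torque'].round(3))
    print('shift',(M.T@(np.array(p)-o['eef_pos'])).round(4))
    if yaw is not None:
        D=T.from_matrix([[np.cos(a),np.sin(a),0],[np.sin(a),-np.cos(a),0],[0,0,-1]]) if (a:=np.radians(yaw)) is not None else 0
        print('turn',np.degrees((T.from_matrix(M).inv()*D).as_rotvec()).round(2))
E
python3 -c "
from h import *
to([.483,-.0017,.1],40)"
```

```text
t 1.1 tcp [ 0.3951 -0.1386  0.2194] yaw 39.99 tilt 0.02 q6 0.25 op 1.0 gf 0.0 F [ 0.51 -0.61 -0.38] T [ 0.018 -0.     0.004]
shift [ 0.1553 -0.0484  0.1194]
turn [ 0.02 -0.01 -0.01]
```

Call:
servo_tool:
  series: "-1 0.155 -0.048 0.10 0 0 0; -1 0.155 -0.048 0.10 0 0 0; -1 0.155 -0.048 0.10 0 0 0; -1 0.155 -0.048 0.10 0 0 0; -1 0.155 -0.048 0.10 0 0 0; -1 0.155 -0.048 0.10 0 0 0; -1 0.155 -0.048 0.10 0 0 0; -1 0.155 -0.048 0.10 0 0 0; -1 0.155 -0.048 0.10 0 0 0"

```text
time_s: 1.85
eef_pos: [0.4826, -0.0051, 0.1203]
eef_rot: [0.0, 0.94, 0.342, 0.0]
wrist_force: [0.3, -1.1, 0.4]
opening: 1.002
grasp_force: 0.0
```

```bash
python3 -c "
from h import *
cam('side','side1')
to([.483,-.0017,.030],40)"
```

```text
t 1.9 tcp [ 0.4827 -0.0053  0.1204] yaw 39.92 tilt 0.09 q6 0.617 op 0.997 gf 0.0 F [ 0.66  0.23 -0.54] T [-0.033  0.022 -0.017]
shift [ 0.0025 -0.0026  0.0904]
turn [ 0.08 -0.04 -0.08]
```

View pics/side1.png

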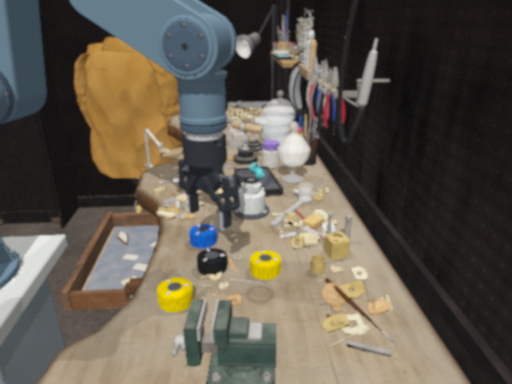

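The gripper straddles the lid at (212,262), with fingers at (193,205) and (228,218). Descending and closing.

Call:
servo_tool:
  series: "-1 0.0025 -0.0026 0.03 0 0 0; -1 0.0025 -0.0026 0.06 0 0 0; -1 0.0025 -0.0026 0.08 0 0 0; -1 0.0025 -0.0026 0.09 0 0 0; -1 0.0025 -0.0026 0.09 0 0 0; -1 0.0025 -0.0026 0.09 0 0 0; -1 0.0025 -0.0026 0.09 0 0 0"

```text
time_s: 2.48
eef_pos: [0.484, -0.0013, 0.0311]
eef_rot: [0.001, 0.94, 0.342, 0.001]
wrist_force: [0.6, -1.0, 0.6]
opening: 0.998
grasp_force: 0.0
```

```bash
python3 -c "
from h import *
to([.483,-.0017,.030],40)"
```

```text
t 2.48 tcp [ 0.484  -0.0013  0.0311] yaw 39.97 tilt 0.15 q6 0.625 op 0.998 gf 0.0 F [ 0.56 -1.01  0.56] T [ 0.005 -0.058 -0.026]
shift [-0.001  -0.0003  0.001 ]
turn [ 0.13 -0.09 -0.03]
```

Call:
servo_tool:
  series: "-0.4 -0.001 -0.0003 0.001 0 0 0; -0.4 -0.001 -0.0003 0.001 0 0 0; -0.4 -0.001 -0.0003 0.001 0 0 0; -0.4 -0.001 -0.0003 0.001 0 0 0; 1 -0.001 -0.0003 0.001 0 0 0; 1 -0.001 -0.0003 0.001 0 0 0; 1 -0.001 -0.0003 0.001 0 0 0; 1 -0.001 -0.0003 0.001 0 0 0; 1 -0.001 -0.0003 0.001 0 0 0"

```text
time_s: 3.23
eef_pos: [0.4826, -0.0013, 0.0297]
eef_rot: [0.001, 0.94, 0.342, 0.001]
wrist_force: [-2.9, -0.6, 10.4]
opening: 0.66
grasp_force: 63.1
```

Run:
```python
from h import *
to([.483,-.0017,.110],40)
c=cam('side','side2');t=cam('top','top2')
cv2.imwrite('pics/g.png',np.hstack([cv2.resize(c['img'][200:300,160:260],(400,400)),cv2.resize(t['img'][183:283,253:353],(400,400))])[:,:,::-1])
```

```text
t 3.23 tcp [ 0.4826 -0.0013  0.0297] yaw 40.02 tilt 0.09 q6 0.623 op 0.66 gf 63.1 F [-2.93 -0.63 10.35] T [-0.207  0.359 -0.032]
shift [ 0.0001  0.0007 -0.0803]
turn [ 0.08 -0.04  0.02]
```

View pics/g.png

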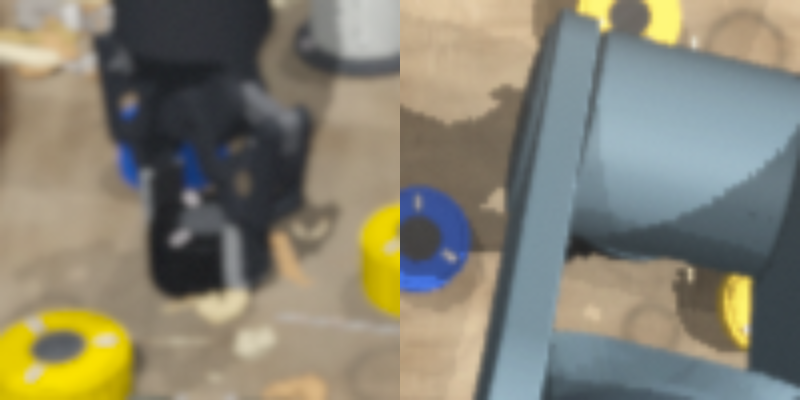

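The left panel shows the black lid between the pads, with ridges visible at about (180,237) and (190,198). The grip is 63 N, so I'll lift.

Call:
servo_tool:
  series: "1 0 0 -0.02 0 0 0; 1 0 0 -0.05 0 0 0; 1 0 0 -0.08 0 0 0; 1 0 0 -0.12 0 0 0; 1 0 0 -0.12 0 0 0; 1 0 0 -0.12 0 0 0; 1 0 0 -0.12 0 0 0; 1 0 0 -0.12 0 0 0"

```text
time_s: 4.0
eef_pos: [0.4805, -0.0007, 0.1471]
eef_rot: [-0.001, 0.94, 0.342, -0.001]
wrist_force: [-0.2, 0.0, -1.2]
opening: 0.658
grasp_force: 64.9
```

Run:
```python
from h import *
to([.5756,.240,.150],68.8)
```

```text
t 4.0 tcp [ 0.4805 -0.0007  0.1471] yaw 40.01 tilt 0.17 q6 0.623 op 0.658 gf 64.9 F [-0.2   0.02 -1.18] T [ 0.047 -0.017 -0.029]
shift [ 0.2276 -0.1232 -0.003 ]
turn [ -0.17   0.06 -28.79]
```

Call:
servo_tool:
  series: "1 0.03 -0.016 -0.005 0 0 -5; 1 0.06 -0.033 -0.01 0 0 -10; 1 0.09 -0.05 -0.01 0 0 -15; 1 0.12 -0.066 -0.01 0 0 -20; 1 0.15 -0.083 -0.01 0 0 -25; 1 0.18 -0.1 -0.01 0 0 -28.8; 1 0.21 -0.115 -0.01 0 0 -28.8; 1 0.2276 -0.1232 -0.01 0 0 -28.8; 1 0.2276 -0.1232 -0.01 0 0 -28.8; 1 0.2276 -0.1232 -0.01 0 0 -28.8; 1 0.2276 -0.1232 -0.01 0 0 -28.8; 1 0.2276 -0.1232 -0.01 0 0 -28.8"

```text
time_s: 5.0
eef_pos: [0.576, 0.2385, 0.1574]
eef_rot: [-0.0, 0.825, 0.565, -0.001]
wrist_force: [-0.2, -0.2, -1.6]
opening: 0.658
grasp_force: 64.9
```

Run:
```python
from h import *
to([.5756,.240,.125],68.8)
c=cam('side');t=cam('top')
import pickle;pickle.dump((c,t),open('c1.pkl','wb'))
cv2.imwrite('pics/h.png',np.hstack([cv2.resize(c['img'][135:235,200:300],(400,400),interpolation=2),cv2.resize(t['img'][143:243,147:247],(400,400),interpolation=2)])[:,:,::-1])
```

```text
t 5.0 tcp [0.576  0.2385 0.1574] yaw 68.75 tilt 0.14 q6 0.574 op 0.658 gf 64.9 F [-0.23 -0.21 -1.56] T [-0.028 -0.017  0.01 ]
shift [ 0.0013 -0.0009  0.0324]
turn [-0.11  0.09 -0.05]
```

View pics/h.png

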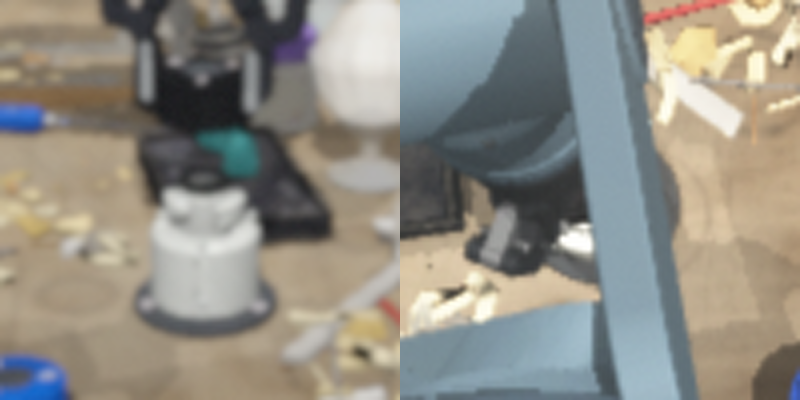

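The side panel shows the lid's front ridge at (202,78) right above the barrel's front rib at (203,245), so both yaw and lateral position look aligned. I'll correct the offset and lower to just above the ledges.

Call:
servo_tool:
  series: "1 0.0016 -0.0014 0.015 0 0 0; 1 0.0016 -0.0014 0.03 0 0 0; 1 0.0016 -0.0014 0.045 0 0 0; 1 0.0016 -0.0014 0.045 0 0 0; 1 0.0016 -0.0014 0.045 0 0 0; 1 0.0016 -0.0014 0.045 0 0 0"

```text
time_s: 5.6
eef_pos: [0.5767, 0.2413, 0.1145]
eef_rot: [0.0, 0.825, 0.565, 0.0]
wrist_force: [0.8, -0.9, -0.9]
opening: 0.661
grasp_force: 64.9
```

Run:
```python
from h import *
to([.5753,.2405,.0955],68.8)
```

```text
t 5.6 tcp [0.5767 0.2413 0.1145] yaw 68.77 tilt 0.06 q6 0.577 op 0.661 gf 64.9 F [ 0.79 -0.88 -0.91] T [ 0.025  0.014 -0.038]
shift [-0.0013 -0.001   0.019 ]
turn [ 0.05 -0.03 -0.03]
```

Call:
servo_tool:
  series: "1 -0.0006 -0.0004 0.004 0 0 0; 1 -0.0006 -0.0004 0.008 0 0 0; 1 -0.0006 -0.0004 0.01 0 0 0; 1 -0.0006 -0.0004 0.01 0 0 0; 1 -0.0006 -0.0004 0.01 0 0 0"

```text
time_s: 6.02
eef_pos: [0.5755, 0.2412, 0.1035]
eef_rot: [-0.0, 0.825, 0.565, -0.0]
wrist_force: [0.1, -0.4, -1.0]
opening: 0.66
grasp_force: 64.9
```

Run:
```python
from h import *
to([.5753,.2405,.0955],68.8)
```

```text
t 6.02 tcp [0.5755 0.2412 0.1035] yaw 68.81 tilt 0.01 q6 0.577 op 0.66 gf 64.9 F [ 0.09 -0.44 -0.98] T [ 0.013 -0.047 -0.027]
shift [-0.0007  0.0001  0.008 ]
turn [-0.01  0.01  0.01]
```

There's no contact force and the mouth is already below the ledge tops, so the lugs are in the gaps. Lowering on to find the gasket.

Call:
servo_tool:
  series: "1 0 0 0.003 0 0 0; 1 0 0 0.006 0 0 0; 1 0 0 0.007 0 0 0; 1 0 0 0.007 0 0 0; 1 0 0 0.007 0 0 0"

```text
time_s: 6.43
eef_pos: [0.5754, 0.2412, 0.0963]
eef_rot: [-0.0, 0.825, 0.565, -0.0]
wrist_force: [-0.2, -0.4, -1.3]
opening: 0.664
grasp_force: 64.9
```

Run:
```python
from h import *
to([.5753,.2405,.0955],68.8)
```

```text
t 6.43 tcp [0.5754 0.2412 0.0963] yaw 68.81 tilt 0.02 q6 0.577 op 0.664 gf 64.9 F [-0.21 -0.37 -1.35] T [-0.023  0.004  0.014]
shift [-0.0007  0.0001  0.0008]
turn [-0.02  0.01  0.01]
```

Call:
servo_tool:
  series: "1 0 0 0.001 0 0 0; 1 0 0 0.0015 0 0 0; 1 0 0 0.0015 0 0 0; 1 0 0 0.0015 0 0 0"

```text
time_s: 6.77
eef_pos: [0.5757, 0.2413, 0.0953]
eef_rot: [0.0, 0.825, 0.565, 0.0]
wrist_force: [-1.0, 1.2, 0.5]
opening: 0.659
grasp_force: 65.1
```

Run:
```python
from h import *
to([.5753,.2405,.0955],68.8)
```

```text
t 6.77 tcp [0.5757 0.2413 0.0953] yaw 68.81 tilt 0.03 q6 0.577 op 0.659 gf 65.1 F [-1.01  1.16  0.48] T [ 0.104 -0.039  0.054]
shift [-0.0009 -0.0001 -0.0002]
turn [ 0.02 -0.01  0.01]
```

Call:
servo_tool:
  series: "1 0 0 0.0005 0 0 0; 1 0 0 0.0005 0 0 0; 1 0 0 0.0005 0 0 0"

```text
time_s: 7.02
eef_pos: [0.5758, 0.2413, 0.095]
eef_rot: [0.0, 0.825, 0.565, 0.0]
wrist_force: [-1.0, -0.3, 2.6]
opening: 0.661
grasp_force: 65.4
```

Run:
```python
from h import *
to([.5753,.2405,.0955],68.8)
```

```text
t 7.02 tcp [0.5758 0.2413 0.095 ] yaw 68.81 tilt 0.04 q6 0.577 op 0.661 gf 65.4 F [-1.04 -0.29  2.62] T [-0.089  0.127  0.037]
shift [-0.0009 -0.0002 -0.0005]
turn [ 0.03 -0.02  0.01]
```

In light contact with the gasket at about 4 N. Now turning clockwise (+z tool).

Call:
servo_tool:
  series: "1 0 0 0 0 0 4; 1 0 0 0 0 0 8; 1 0 0 0 0 0 12; 1 0 0 0 0 0 16; 1 0 0 0 0 0 20; 1 0 0 0 0 0 24; 1 0 0 0 0 0 24; 1 0 0 0 0 0 24"

```text
time_s: 7.68
eef_pos: [0.576, 0.2414, 0.095]
eef_rot: [0.0, 0.924, 0.382, 0.001]
wrist_force: [0.9, 0.1, 3.2]
opening: 0.66
grasp_force: 65.3
```

Run:
```python
from h import *
to([.5753,.2405,.0955])
```

```text
t 7.68 tcp [0.576  0.2414 0.095 ] yaw 44.92 tilt 0.07 q6 0.994 op 0.66 gf 65.3 F [0.93 0.07 3.24] T [ 0.033 -0.094 -0.041]
shift [-0.0011  0.0001 -0.0005]
```

Call:
servo_tool:
  series: "1 0 0 0 0 0 3; 1 0 0 0 0 0 6; 1 0 0 0 0 0 8; 1 0 0 0 0 0 8; 1 0 0 0 0 0 8"

```text
time_s: 8.1
eef_pos: [0.5759, 0.2414, 0.095]
eef_rot: [0.0, 0.948, 0.317, 0.001]
wrist_force: [0.1, 0.1, 3.9]
opening: 0.658
grasp_force: 65.4
```

Run:
```python
from h import *
to([.5753,.2405,.0955])
```

```text
t 8.1 tcp [0.5759 0.2414 0.095 ] yaw 36.95 tilt 0.06 q6 1.133 op 0.658 gf 65.4 F [0.07 0.13 3.92] T [ 0.014 -0.003  0.02 ]
shift [-0.001   0.0003 -0.0005]
```

Call:
servo_tool:
  series: "1 0 0 0 0 0 3; 1 0 0 0 0 0 6; 1 0 0 0 0 0 6; 1 0 0 0 0 0 6"

```text
time_s: 8.43
eef_pos: [0.5757, 0.2413, 0.0947]
eef_rot: [0.0, 0.964, 0.267, 0.0]
wrist_force: [-0.4, -0.3, 4.7]
opening: 0.658
grasp_force: 65.5
```

Run:
```python
from h import *
to([.5753,.2405,.0955])
```

```text
t 8.43 tcp [0.5757 0.2413 0.0947] yaw 30.97 tilt 0.02 q6 1.237 op 0.658 gf 65.5 F [-0.42 -0.26  4.71] T [0.014 0.051 0.038]
shift [-0.0007  0.0005 -0.0008]
```

Call:
servo_tool:
  series: "1 0 0 0 0 0 3; 1 0 0 0 0 0 6; 1 0 0 0 0 0 6; 1 0 0 0 0 0 6; 1 0 0 0 0 0 6"

```text
time_s: 8.85
eef_pos: [0.5754, 0.2413, 0.0944]
eef_rot: [-0.0, 0.976, 0.216, -0.0]
wrist_force: [-0.2, 0.9, 3.5]
opening: 0.662
grasp_force: 65.4
```

Run:
```python
from h import *
to([.5753,.2405,.0955])
```

```text
t 8.85 tcp [0.5754 0.2413 0.0944] yaw 24.96 tilt 0.01 q6 1.342 op 0.662 gf 65.4 F [-0.22  0.88  3.51] T [0.101 0.057 0.305]
shift [-0.0005  0.0007 -0.0011]
```

Torque has risen to 0.30 N m, so the thread has engaged. Going on in small steps and relieving the small downward push.

Call:
servo_tool:
  series: "1 0 0 -0.0002 0 0 1; 1 0 0 -0.0003 0 0 2; 1 0 0 -0.0003 0 0 2; 1 0 0 -0.0003 0 0 2; 1 0 0 -0.0003 0 0 2"

```text
time_s: 9.27
eef_pos: [0.5754, 0.2413, 0.0944]
eef_rot: [-0.0, 0.98, 0.198, -0.0]
wrist_force: [1.8, 1.7, -1.6]
opening: 0.66
grasp_force: 65.0
```

Run:
```python
from h import *
to([.5753,.2405,.0955])
```

```text
t 9.27 tcp [0.5754 0.2413 0.0944] yaw 22.84 tilt 0.02 q6 1.379 op 0.66 gf 65.0 F [ 1.75  1.73 -1.63] T [ 0.271 -0.21   0.542]
shift [-0.0004  0.0007 -0.0011]
```

Run:
```python
from h import *
for i in range(6):
    ctrl.camera('side');o=ctrl.get_obs();print(o['torque'].round(3),o['wrist_force'].round(2),o['q'][5].round(4))
```

```text
[ 0.318 -0.276  0.542] [ 1.09  2.19 -2.82] 1.3793
[ 0.283 -0.285  0.586] [ 2.25  3.2  -3.26] 1.3795
[ 0.332 -0.243  0.493] [ 1.45  2.9  -4.19] 1.3795
[ 0.355 -0.297  0.561] [ 1.83  2.12 -4.47] 1.3795
[ 0.39  -0.332  0.533] [ 2.72  2.73 -3.64] 1.3796
[ 0.44  -0.303  0.582] [ 2.39  2.42 -4.82] 1.3796
```

Call:
servo_tool:
  series: "1 0 0 0.0002 0 0 0.5; 1 0 0 0.0003 0 0 0.9; 1 0 0 0.0003 0 0 0.9; 1 0 0 0.0003 0 0 0.9"

```text
time_s: 9.9
eef_pos: [0.5753, 0.2413, 0.0944]
eef_rot: [-0.0, 0.982, 0.19, -0.0]
wrist_force: [1.2, 2.6, -4.4]
opening: 0.658
grasp_force: 64.7
```

Run:
```python
from h import *
for i in range(5):
    ctrl.camera('side');o=ctrl.get_obs();print(o['torque'].round(3),o['wrist_force'].round(2),o['q'][5].round(4))
```

```text
[ 0.438 -0.178  0.602] [ 0.97  3.12 -4.54] 1.3954
[ 0.471 -0.142  0.629] [ 0.65  3.06 -3.81] 1.3954
[ 0.466 -0.099  0.603] [ 1.58  2.53 -3.89] 1.3954
[ 0.495 -0.175  0.617] [ 1.33  3.24 -4.45] 1.3954
[ 0.482 -0.133  0.585] [ 1.59  3.31 -5.18] 1.3954
```

Call:
servo_tool:
  series: "1 0 0 0.0002 0 0 0.4; 1 0 0 0.0004 0 0 0.8; 1 0 0 0.0004 0 0 0.8; 1 0 0 0.0004 0 0 0.8"

```text
time_s: 10.48
eef_pos: [0.5754, 0.2413, 0.0942]
eef_rot: [-0.0, 0.983, 0.183, -0.0]
wrist_force: [-0.6, 2.7, -2.8]
opening: 0.657
grasp_force: 64.9
```

Run:
```python
from h import *
for i in range(5):
    ctrl.camera('side');o=ctrl.get_obs();print(o['torque'].round(3),o['wrist_force'].round(2),o['q'][5].round(4))
to([.5753,.2405,.0955])
```

```text
[0.409 0.209 0.607] [-1.7   2.45 -1.57] 1.4094
[0.486 0.19  0.584] [-2.03  3.62 -2.54] 1.4094
[0.454 0.224 0.532] [-1.57  2.36 -1.15] 1.4094
[0.377 0.223 0.588] [-1.8   2.65 -1.45] 1.4094
[0.479 0.314 0.606] [-1.43  2.33 -1.85] 1.4094
t 10.73 tcp [0.5754 0.2413 0.0942] yaw 21.11 tilt 0.02 q6 1.409 op 0.661 gf 64.9 F [-1.43  2.33 -1.85] T [0.479 0.314 0.606]
shift [-0.0004  0.0007 -0.0013]
```

Call:
servo_tool:
  series: "1 0 0 0.0001 0 0 0.5; 1 0 0 0.0002 0 0 1; 1 0 0 0.0002 0 0 1; 1 0 0 0.0002 0 0 1"

```text
time_s: 11.07
eef_pos: [0.5754, 0.2413, 0.0941]
eef_rot: [-0.0, 0.985, 0.175, -0.0]
wrist_force: [-3.2, 2.2, 1.0]
opening: 0.66
grasp_force: 65.2
```

Run:
```python
from h import *
for i in range(5):
    ctrl.camera('side');o=ctrl.get_obs();print(o['torque'].round(3),o['wrist_force'].round(2),o['q'][5].round(4))
```

```text
[0.42  0.542 0.694] [-1.92  2.65  1.64] 1.4268
[0.468 0.568 0.687] [-3.63  2.28  1.31] 1.4268
[0.411 0.607 0.691] [-4.27  3.09  1.72] 1.4269
[0.421 0.644 0.71 ] [-3.53  3.65  1.59] 1.4268
[0.446 0.653 0.653] [-4.38  2.85  2.35] 1.4268
```

Torque is about 0.69 N m with vertical load near zero, which is snug. Releasing and retreating upward.

Call:
servo_tool:
  series: "-0.5 0 0 0 0 0 0; -0.6 0 0 0 0 0 0; -1 0 0 0 0 0 0; -1 0 0 0 0 0 0; -1 0 0 0 0 0 0; -1 0 0 0 0 0 0; -1 0 0 -0.02 0 0 0; -1 0 0 -0.05 0 0 0; -1 0 0 -0.08 0 0 0; -1 0 0 -0.11 0 0 0; -1 0 0 -0.11 0 0 0; -1 0 0 -0.11 0 0 0"

```text
time_s: 12.32
eef_pos: [0.5771, 0.2416, 0.2068]
eef_rot: [-0.0, 0.985, 0.175, 0.003]
wrist_force: [-0.2, 0.3, 0.3]
opening: 1.002
grasp_force: 0.0
```

Run:
```python
from h import *
to([.5753,.2405,.2])
c=cam('side');P=cloud(c)
m=(np.hypot(P[...,0]-.5756,P[...,1]-.235)<.03)&(P[...,2]>.08)&(P[...,2]<.11);print(m.sum(),np.percentile(P[m][:,2],[50,90,98]).round(4))
cv2.imwrite('pics/end.png',cv2.resize(c['img'][120:240,180:330],None,fx=4,fy=4,interpolation=2)[:,:,::-1])
```

```text
t 12.32 tcp [0.5771 0.2416 0.2068] yaw 20.1 tilt 0.31 q6 1.427 op 1.002 gf 0.0 F [-0.23  0.3   0.26] T [0.029 0.02  0.059]
shift [-0.0021  0.0004  0.0068]
274 [0.0925 0.0952 0.0958]
```

View pics/end.png

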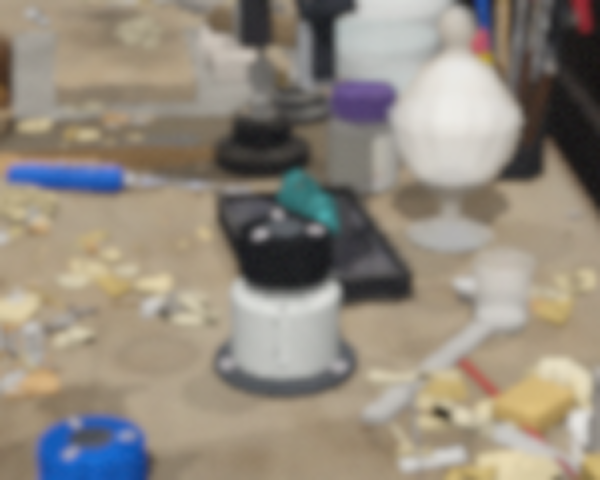

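The lid sits level on the barrel at (287,255), its ridges turned about 44° clockwise from the gap. The gripper is clear and the surroundings look undisturbed, so I'm handing in.

```bash
python3 -c "
from bench import ctrl
print(ctrl.hand_in())"
```

```text
the job is handed in; nothing more can be done
None
```

The black lid is on the barrel's neck, turned clockwise until snug at about 0.69 N m and let go, nothing else was disturbed that I could see, and the job is handed in at about 12.4 s, though I couldn't measure the 16–38 N thread pull directly and hand-in returned no verdict.

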